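# Latch, tug and invert a bottle for its leak check

### The arm

A 6-joint arm with a two-finger parallel gripper is mounted at the origin on a cart in front of the work surface, level with it; the furniture and walls round the work are solid. World frame = base frame: x ahead of the robot, y to its left, z up, the work surface at z = 0. Lengths are in mm, angles in rad, forces in N, time in s.
With the tool pointing down it reaches from about 350 to 775 mm from the base axis. Payload 7.3 kg.
Tool frame: the origin (TCP) lies midway between the tips of the shut fingers; the grasp point (between the pads) lies 19 mm behind it (bot.grip_depth is the distance from the TCP to the grasp point, in mm); z points along the fingers, x is the direction in which the jaws open and shut, and the axes are right-handed (so a half turn about z gives the same grasp; the last joint's range is limited). The gripper opens to 92 mm and grips with 3 to 60 N. Pads are 19 mm wide; open, the fingers measure 130 mm over their backs; the gripper's body (75 mm by 190 mm) begins 47 mm behind the grasp point.
Start: joints at [1.086, 0.342, 1.524, -0, 1.275, -0.146], TCP at [174.473, 495.181, 226.741] pointing down, gripper open.
Joint ranges: [-2.53, 2.53], [-0.77, 2.02], [0.04, 2.7], [-1, 4.14], [0.28, 2.66], [-3.11, 3.11]. Speed limits (rad/s): [2.57, 2.57, 3.14, 3.14, 3.14, 3.14].

### API

Orientations are given as [roll, pitch, yaw] about the fixed x, y, z axes, in that order (R = Rz(yaw) Ry(pitch) Rx(roll)).
In Python, from plant import bot gives the robot as it stands. The module is installed in compiled form; this text tells all that it offers.
- The arm moves only by the shell command python3 -m inch 'ROWS'. ROWS is JSON, a list that holds one entry, the list of rows, each a list of 7 numbers: the shift along the tool's x, y, z each as a share of 0.2 m, from -1 to 1, then the turn, a rotation vector about the tool's x, y, z each as a share of 45 degrees, from -1 to 1, then the closure, from -1 (fully open) to 1 (shut), so that 0 is half open. A call has exactly 10 rows; each row is the pose to reach, as a shift and turn from the pose commanded when the call began, along the tool's axes at that moment; what a row does not reach only later rows make up. A row lasts 1/8 s, in which the tool goes at most 62.5 mm and 10.7 degrees, less where a joint would pass 70% of its speed; a pose out of reach is approached as far as the arm can. A call with a number of a shift or a turn outside -1 to 1 is refused whole. A call with a gripper value outside its range is refused whole. The fingers move at their own pace and stop on an object; the grip force is fixed at half the most. Time passes only in rows, so rows that repeat a pose let the fingers close, or fill a call up. It gives the time, the measured TCP pose, the force and the opening at its end, in the units of the state.
- bot.get_obs(): the state, without advancing time (a new reading comes with each control period).
- bot.capture(name): name is "scene" or "top" or "wrist"; returns the picture (420x560x3 uint8, red, green, blue); there is no depth.
- bot.camera_params(name): a dict with "fx", "fy", "cx", "cy" (pixels), "R" (3x3) and "t" (3): a world point X has camera coordinates R X + t; the wrist camera has in their place "T_tool_cam" (4x4, takes a point from camera to tool coordinates, whose origin is the TCP and whose axes are the tool frame's). Camera axes: x right, y down, z forward; pixel columns grow to the right and rows downward; lengths in mm; the calibration is good to about 2 mm. The wrist camera is an equidistant fisheye: a pixel r from the principal point sees the ray r / f radians off the axis. A picture is of the moment at which its call begins: read the wrist's pose just before it. camera_params takes no time and is no camera call.
- bot.close_job(): hands the job in, once; it reports no verdict.
The state is a dict: "time": time; "joint_positions": joint angles; "dq": joint speeds; "tau": joint torques, N m; "tool_pos": TCP position; "tcp_rot": TCP orientation; "contact_force": force on the tool from outside, world axes, zero at the start; "moment": the same for the moment, N m; "grip_width": finger opening in mm.
Only numpy, scipy, OpenCV 4.12 (cv2) and the standard library are available. Lean on these libraries where they do the work, as an engineer would, in place of code of your own. Each camera call takes 0.05 s, during which the arm holds its last target.

### The job

Press the bottle carrier down in the turnover stand until the catch at its front snaps over the carrier's lip, then pull firmly up on the bottle for a moment to make sure the catch really holds. Then bring the crank over the top, smoothly, all the way to its stop, so that the bottle is left upside down over the drip dish for its leak check. Do not disturb the bottles waiting on the right.

Things in the scene. Friction and masses are not known exactly. Their poses are not given: they have to be found in the camera images.
- turnover_stand: fixed turnover stand: grey foot plate 170 x 160 mm, two upright cheeks that bear a swinging cradle on a level pivot 155 mm above the table. Origin at the centre of its underside, on the table; at yaw 0 its front (the catch's side, and the crank's at the start) faces -x, its pivot runs along its y axis, the crank is on its +y side.
- cradle (a joint): turn of the cradle about the pivot (rad): 0 = upright (stop), 3.14 = upside down (stop). It grows as the crank goes from the front (-x of the stand) up over the top to the back (+x). The pivot is stiff (up to 0.6 N m to turn); near each end the cradle's own weight leans it on the stop.
- cradle_floor (a point): middle of the steel cradle's floor plate, 107 mm below the pivot while upright; axes turn with the cradle (x to the back, z towards the cap). The carrier's underside rests here when it is fully down.
- carrier: loose aluminium carrier with a filled bottle clamped in it for good, 0.75 kg: shoe 83 x 83 x 59 mm, two side straps, a yoke round the neck. Slides up and down in the cradle's two channels (1.5 mm play). Origin at the centre of its underside, z towards the cap. Its front lip (34 mm wide, 10 mm out, top 59 mm above the underside) at the start rests on the catch's slope, 22 mm too high.
- cap (a point): centre of the bottle's black screw cap (33 mm across, 20 mm high), on the carrier's axis 214.5 mm above its underside; the cap's top is 10 mm above this point, the yoke (92 x 52 mm) 40 mm below. Fixed to the carrier, which can be gripped, pushed down (5 to 15 N until the catch snaps) and pulled up by it.
- carrier_foot (a point): centre of the carrier's underside, the same point as its origin: 22 mm above cradle_floor at the start, 0 when fully down, 4 to 6 mm when pulled up against the engaged catch.
- catch: sprung catch in the green bracket at the cradle's front, red pull knob: a steel nose that gives way to the front as the lip is pushed down its slope, then springs back (8 to 10 N) 6 mm over the lip. Its flat underside is 63 mm above the cradle floor, so the caught lip can rise 4 mm until it stops. Origin at cradle_floor, moving to the front with the nose.
- crank (a point): centre of the crank's black grip, a freely turning sleeve 23 mm thick, 84 mm long, lying level along the stand's y axis 80 mm from the pivot, 128 mm to the +y side of the stand's middle, 5 mm clear of the crank arm. Starts in front of the pivot at its height (155 mm), ends behind it at the same height, 235 mm high at the top. Can be pinched from above and led round.
- bottle_a_mid (a point): loose waiting bottle, 77 mm across, 222 mm high; point on its axis half-way up (111 mm).
- bottle_b_mid (a point): another loose waiting bottle, same size and point.
- bottle_c_mid (a point): another loose waiting bottle, same size and point.

How it is judged:
By the outcome, as a careful person would: the job done as asked, in the order asked, and still so for the second after the job is handed in, with the robot touching nothing.
It also fails if it takes over 64 s, if anything falls off the work surface, if the arm or the gripper's body presses on something with over 40 N, if the wrist force passes 120 N, or if a joint passes its speed limit or range.

## Working session

There is one attempt and no reset: what is moved stays moved. The work goes in short steps, Python scripts to look and compute and a shell command to move; the robot and the scene stay as the last step left them, time stands still between calls to the robot, and variables do not carry over. Pictures are saved under pics/ and viewed, and the job is handed in when it is done.

```bash
ls; mkdir -p pics
python3 - <<'E'
from plant import bot
import cv2,numpy as np
o=bot.get_obs();print(o, bot.grip_depth)
for n in("scene","top","wrist"):
    p=bot.camera_params(n);print(n,p)
    cv2.imwrite(f"pics/{n}0.png",bot.capture(n)[:,:,::-1])
E
```

```text
pics
{'time': 0.0, 'joint_positions': array([ 1.08602500e+00,  3.42748436e-01,  1.52499674e+00, -2.40502896e-05,
        1.27538293e+00, -1.45968798e-01]), 'dq': array([ 7.91806883e-05,  1.63630940e-03, -4.83370273e-04,  1.16730124e-03,
       -4.83799255e-04, -1.15114012e-03]), 'tau': array([-3.04554296e-04, -4.31236446e+01, -2.44223696e+01,  7.18862540e-02,
        5.56028215e-02, -1.12452753e-04]), 'tool_pos': array([174.27281797, 494.81343679, 226.0386868 ]), 'tcp_rot': array([-3.14139207e+00,  1.52246814e-03,  1.23200097e+00]), 'contact_force': array([ 0.42071156, -0.1425492 ,  0.18198905]), 'moment': array([ 0.02557114, -0.08533945, -0.00506155]), 'grip_width': 91.71423671003934} 18.8
scene {'fx': 392.8305973284424, 'fy': 392.8305973284424, 'cx': 278.4107863883226, 'cy': 205.31523657167912, 'R': array([[-0.45689   ,  0.88939758, -0.01494894],
       [ 0.43287263,  0.20762558, -0.87721885],
       [-0.77709254, -0.40726351, -0.47985792]]), 't': array([ 374.09896968,   -6.91932682, 1447.97067916])}
top {'fx': 545.0231113855973, 'fy': 545.0231113855973, 'cx': 277.04720342053906, 'cy': 211.4136513265598, 'R': array([[ 0.01234656, -0.9999201 , -0.00271304],
       [-0.97672588, -0.01147903, -0.21418401],
       [ 0.21413576,  0.00529433, -0.97678956]]), 't': array([-160.05972542,  466.34774311, 1360.86881727])}
wrist {'fx': 325.19226210127806, 'fy': 325.19226210127806, 'cx': 278.3080350178833, 'cy': 212.5906564067707, 'T_tool_cam': array([[ 9.99999894e-01, -4.55277983e-04,  7.36478793e-05,
         3.75560750e-01],
       [ 4.17637799e-04,  9.61677702e-01,  2.74182100e-01,
        -7.41688778e+01],
       [-1.95654597e-04, -2.74182040e-01,  9.61677789e-01,
        -1.59928296e+02],
       [ 0.00000000e+00,  0.00000000e+00,  0.00000000e+00,
         1.00000000e+00]])}
```

View pics/scene0.png

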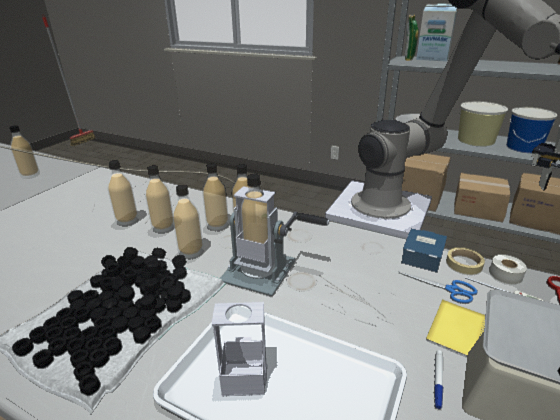

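View pics/top0.png

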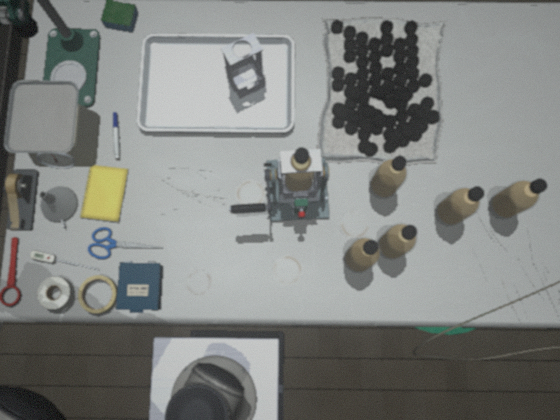

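View pics/wrist0.png

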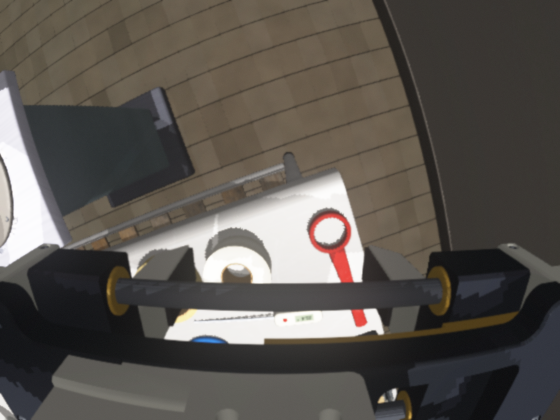

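The scene and top views show the stand near top-view pixel (300,195). Its cap is at about (301,156), and the crank grip points left at about (248,208). I'll enlarge this area.

Run:
```python
import cv2
a=cv2.imread("pics/top0.png")[135:235,215:350];cv2.imwrite("pics/top0c.png",cv2.resize(a,None,fx=5.9,fy=5.9,interpolation=cv2.INTER_CUBIC))
a=cv2.imread("pics/scene0.png")[165:295,210:330];cv2.imwrite("pics/scene0c.png",cv2.resize(a,None,fx=4.6,fy=4.6,interpolation=cv2.INTER_CUBIC))
```

```text
(no output)
```

View pics/top0c.png

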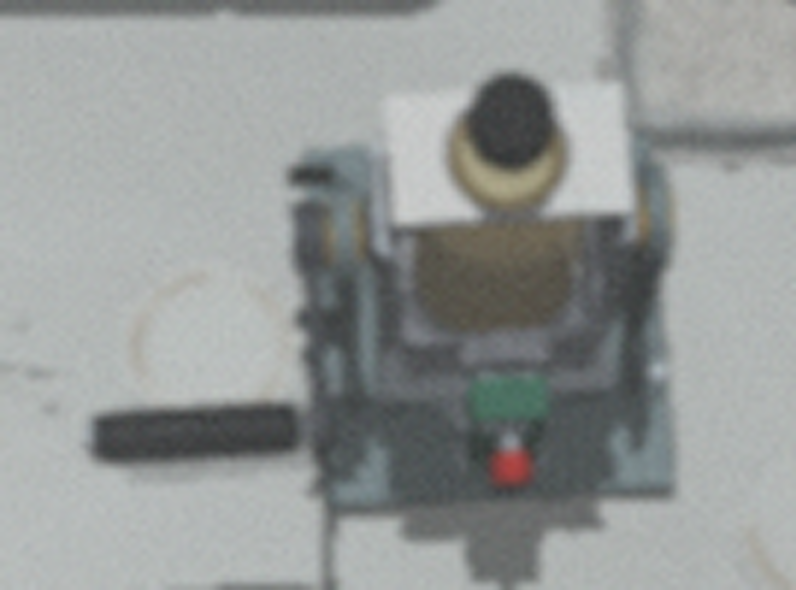

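View pics/scene0c.png

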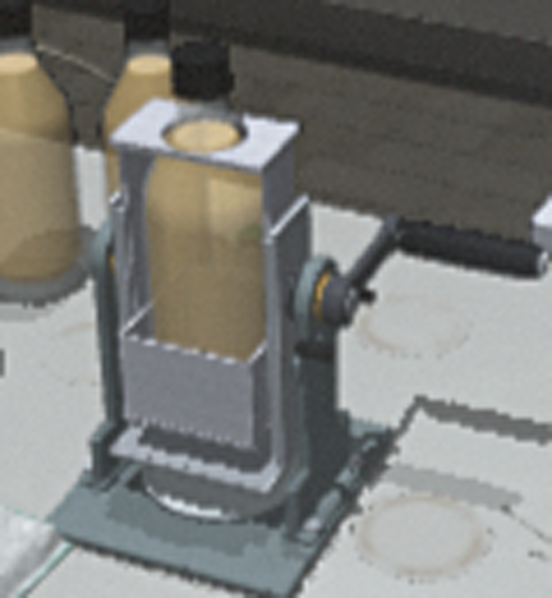

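```bash
cat > h.py <<'E'
import numpy as np
from scipy.optimize import least_squares
from scipy.spatial.transform import Rotation as Ro
def proj(p,X):
    c=p["R"]@X+p["t"];return np.array([p["fx"]*c[0]/c[2]+p["cx"],p["fy"]*c[1]/c[2]+p["cy"]])
E
python3 - <<'E'
from plant import bot
from h import *
T=bot.camera_params("top");S=bot.camera_params("scene")
t=lambda u,v:np.array([215+u/5.9-.4,135+v/5.9-.4]); s=lambda u,v:np.array([210+u/4.6-.4,165+v/4.6-.4])
obs=[(T,(0,0,284.5),t(513,120)),(T,(-80,86,155),t(298,426)),(T,(-80,170,155),t(95,440)),(T,(-85,80,8),t(330,512)),(T,(-85,-80,8),t(672,492)),
(S,(0,0,284.5),s(202,70)),(S,(-80,86,155),s(398,236)),(S,(-80,170,155),s(540,262)),(S,(85,80,5),s(293,596)),(S,(85,-80,5),s(50,530))]
def w(q,P):
    c,sn=np.cos(q[2]),np.sin(q[2]);return np.array([q[0]+c*P[0]-sn*P[1],q[1]+sn*P[0]+c*P[1],P[2]])
f=lambda q,ob:np.concatenate([proj(c,w(q,P))-uv for c,P,uv in ob])
for ob in(obs,obs[:5],obs[5:]):
    r=least_squares(f,[550,-30,0],args=(ob,),x_scale=[10,10,.1]);print(r.x,r.fun.reshape(-1,2).round(1).tolist())
    print(w(r.x,(0,0,284.5)),w(r.x,(-80,128,155)),w(r.x,(80,128,155)))
for n,z in (("t",111),):
  for uv in((402,240),(362,254),(388,180)):
    g=least_squares(lambda X:proj(T,np.array([X[0],X[1],111]))-uv,[500,-200]);print(g.x)
E
```

```text
[ 5.41634582e+02 -2.06362861e+02  8.10876490e-02] [[-0.8, 1.3], [0.4, 0.5], [-0.2, 0.5], [-1.4, -0.1], [0.6, -0.8], [0.2, -0.7], [0.9, -0.5], [-0.2, -0.4], [-1.0, 1.2], [-2.2, 0.8]]
[ 541.63458205 -206.36286123  284.5       ] [451.52959768 -85.26334929 155.        ] [611.00386929 -72.30353859 155.        ]
[ 5.42099444e+02 -2.07594293e+02  7.26033099e-02] [[-0.2, 1.1], [0.6, 0.1], [-0.0, -0.2], [-1.2, -0.5], [0.8, -0.7]]
[ 542.0994438  -207.59429333  284.5       ] [453.02513947 -85.73466791 155.        ] [612.60362542 -74.12834122 155.        ]
[ 5.40069364e+02 -2.06012426e+02  8.73006631e-02] [[0.7, -0.9], [1.2, -0.8], [0.1, -0.9], [-0.3, 0.8], [-1.7, 0.7]]
[ 540.06936368 -206.0124264   284.5       ] [449.21373027 -85.47507171 155.        ] [608.60440495 -71.52470161 155.        ]
[ 386.96509036 -461.19496605]
[ 351.32319375 -362.69788342]
[ 538.77411335 -431.7304745 ]
```

```bash
python3 -m inch '[[[-0.03,0.03,-0.1,0,0,0,-1],[-0.1,0.1,-0.25,0,0,0,-1],[-0.2,0.2,-0.4,0,0,0,-1],[-0.33,0.35,-0.55,0,0,0,-1],[-0.46,0.49,-0.65,0,0,0,-1],[-0.6,0.64,-0.7,0,0,0,-1],[-0.72,0.77,-0.72,0,0,0,-1],[-0.82,0.88,-0.72,0,0,0,-1],[-0.88,0.95,-0.72,0,0,0,-1],[-0.9,0.965,-0.72,0,0,0,-1]]]'
python3 -m inch '[[[-0.04,0.04,0,0,0,0,-1],[-0.13,0.14,0,0,0,0,-1],[-0.25,0.26,0,0,0,0,-1],[-0.38,0.4,0,0,0,0,-1],[-0.5,0.53,0,0,0,-0.05,-1],[-0.62,0.66,0,0,0,-0.1,-1],[-0.73,0.78,0,0,0,-0.2,-1],[-0.82,0.88,0,0,0,-0.3,-1],[-0.88,0.95,0,0,0,-0.4,-1],[-0.9,0.965,0,0,0,-0.5,-1]]]'
```

```text
time: 1.4
tool_pos: [296.9, 260.5, 370.6]
tcp_rot: [-3.141, 0.0, 1.23]
contact_force: [0.1, 1.5, -0.9]
grip_width: 91.8
time: 2.65
tool_pos: [419.3, 26.6, 370.3]
tcp_rot: [-3.141, -0.0, 1.627]
contact_force: [0.0, 0.1, -0.5]
grip_width: 91.8
```

```bash
python3 -m inch '[[[-0.05,0.03,0,0,0,0,-1],[-0.15,0.07,0,0,0,-0.03,-1],[-0.28,0.14,0,0,0,-0.03,-1],[-0.4,0.22,0,0,0,-0.03,-1],[-0.54,0.28,0,0,0,-0.03,-1],[-0.68,0.34,0,0,0,-0.03,-1],[-0.8,0.4,0,0,0,-0.03,-1],[-0.9,0.44,0,0,0,-0.03,-1],[-0.95,0.47,0,0,0,-0.03,-1],[-0.95,0.47,0,0,0,-0.03,-1]]]'
python3 - <<'E'
from plant import bot
import cv2
o=bot.get_obs();print(o['tool_pos'],o['tcp_rot'])
im=bot.capture("wrist");cv2.imwrite("pics/w1.png",im[:,:,::-1])
E
```

```text
time: 3.9
tool_pos: [523.2, -157.5, 370.2]
tcp_rot: [-3.141, -0.001, 1.647]
contact_force: [-0.1, -0.3, -0.1]
grip_width: 92.2
[ 523.22203361 -157.54942716  370.24601155] [-3.14101431e+00 -5.37575937e-04  1.64730212e+00]
```

View pics/w1.png

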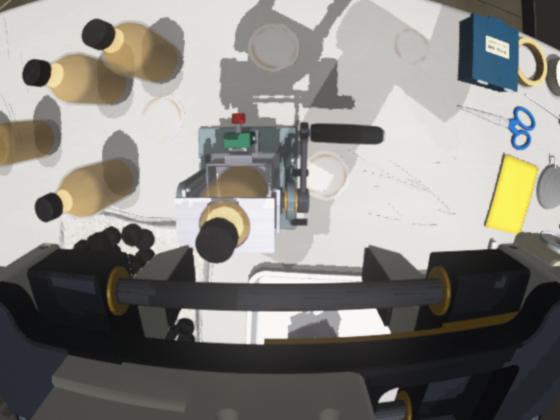

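Run:
```python
import cv2
a=cv2.imread("pics/w1.png")[110:270,160:400];cv2.imwrite("pics/w1c.png",cv2.resize(a,None,fx=3.3,fy=3.3,interpolation=cv2.INTER_CUBIC))
```

```text
(no output)
```

View pics/w1c.png

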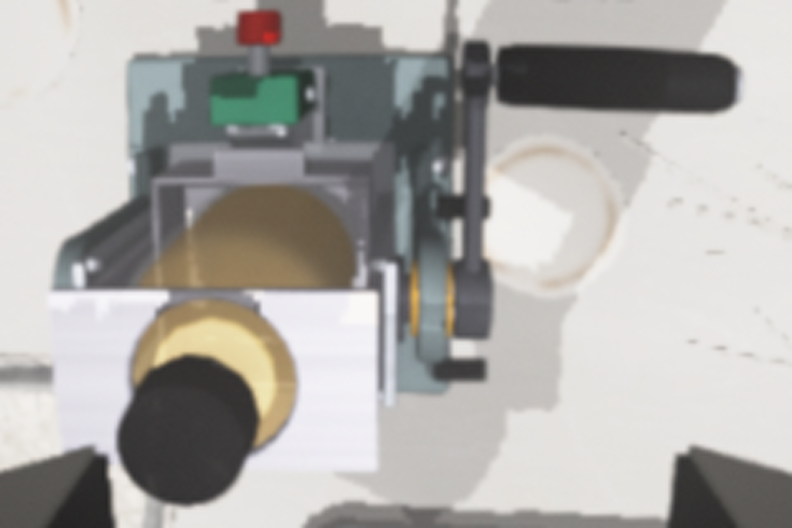

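```bash
cat >> h.py <<'E'
def wproj(p,pos,rpy,X):
    Rt=Ro.from_euler('xyz',rpy).as_matrix();A=p["T_tool_cam"]
    c=A[:3,:3].T@(Rt.T@(np.asarray(X)-pos)-A[:3,3]);th=np.arctan2(np.hypot(c[0],c[1]),c[2]);d=c[:2]/np.hypot(c[0],c[1])
    return d*th*p["fx"]+[p["cx"],p["cy"]]
def w(q,P):
    c,sn=np.cos(q[2]),np.sin(q[2]);return np.array([q[0]+c*P[0]-sn*P[1],q[1]+sn*P[0]+c*P[1],P[2]])
E
python3 - <<'E'
from plant import bot
from h import *
p=bot.camera_params("wrist");pos=np.array([523.22,-157.55,370.25]);rpy=[-3.14101,-.00054,1.6473]
t=lambda u,v:np.array([160+u/3.3-.35,110+v/3.3-.35])
ob=[((0,0,294.5),t(184,440)),((-26,-46,244.5),t(50,290)),((-26,46,244.5),t(380,290)),((26,46,244.5),t(378,470)),((-80,86,155),t(497,75)),((-80,170,155),t(738,83)),((-85,-80,8),t(130,55)),((-85,80,8),t(447,57))]
f=lambda q,ob:np.concatenate([wproj(p,pos,rpy,w(q,P))-uv for P,uv in ob])
for o in(ob,ob[:1]+ob[4:],ob[:4]):
  r=least_squares(f,[542,-207,.08],args=(o,),x_scale=[10,10,.1]);print(r.x,r.fun.reshape(-1,2).round(1).tolist())
g=least_squares(lambda X:wproj(p,pos,rpy,[X[0],X[1],294.5])-ob[0][1],[542,-207]);print(g.x)
for P,uv in ob[4:6]:
  g=least_squares(lambda X:wproj(p,pos,rpy,[X[0],X[1],155])-uv,[542,-207]);print(g.x)
E
```

```text
[ 5.45116446e+02 -2.05013322e+02  7.28780148e-02] [[-0.0, 0.2], [1.1, -0.7], [-0.3, -1.0], [0.3, -2.0], [0.0, 1.1], [-2.9, 1.2], [-0.6, 2.1], [2.5, 0.2]]
[ 5.44000982e+02 -2.04830271e+02  7.15141566e-02] [[0.2, -1.1], [0.4, 0.2], [-2.6, 0.5], [-0.4, 1.4], [2.7, -0.4]]
[ 5.45806693e+02 -2.05246323e+02  6.51173182e-02] [[-0.3, 1.0], [1.1, -0.4], [-0.4, 0.1], [-0.2, -1.0]]
[ 544.91740077 -204.99565409]
[ 457.84781496 -125.21561919]
[451.06704488 -37.84200127]
```

```bash
python3 -m inch '[[[-0.05,0.02,0,0,0,0,-1],[-0.12,0.05,0,0,0,0,-1],[-0.2,0.07,0,0,0,0,-1],[-0.247,0.086,0.05,0,0,0,-1],[-0.247,0.086,0.12,0,0,0,-1],[-0.247,0.086,0.2,0,0,0,-1],[-0.247,0.086,0.27,0,0,0,-1],[-0.247,0.086,0.31,0,0,0,-1],[-0.247,0.086,0.33,0,0,0,-1],[-0.247,0.086,0.33,0,0,0,-1]]]'
python3 - <<'E'
from plant import bot
import cv2
o=bot.get_obs();print(o['tool_pos'],o['tcp_rot'])
im=bot.capture("wrist");cv2.imwrite("pics/w2.png",im[:,:,::-1])
E
```

```text
time: 5.2
tool_pos: [544.0, -205.2, 304.7]
tcp_rot: [3.141, -0.0, 1.648]
contact_force: [0.7, 0.2, -0.1]
grip_width: 91.8
[ 543.97045767 -205.16776016  304.74366095] [ 3.14147302e+00 -3.26770043e-05  1.64833570e+00]
```

View pics/w2.png

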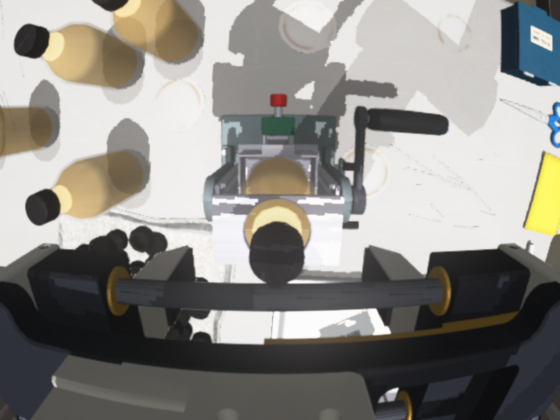

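Run:
```python
from plant import bot
from h import *
import cv2
p=bot.camera_params("wrist");pos=np.array([543.97,-205.17,304.74]);rpy=[3.14147,0,1.6483]
im=cv2.imread("pics/w2.png")
for (x,y),c in(((544,-205.2),(0,0,255)),):
  for a in np.linspace(0,6.28,40):
    for z in(294.5,):
      u=wproj(p,pos,rpy,[x+16.5*np.cos(a),y+16.5*np.sin(a),z]);cv2.circle(im,tuple(int(round(k*8)) for k in u),2,c,-1,cv2.LINE_AA,3)
cv2.imwrite("pics/w2c.png",cv2.resize(im[140:300,180:380],None,fx=3.6,fy=3.6))
```

```text
(no output)
```

View pics/w2c.png

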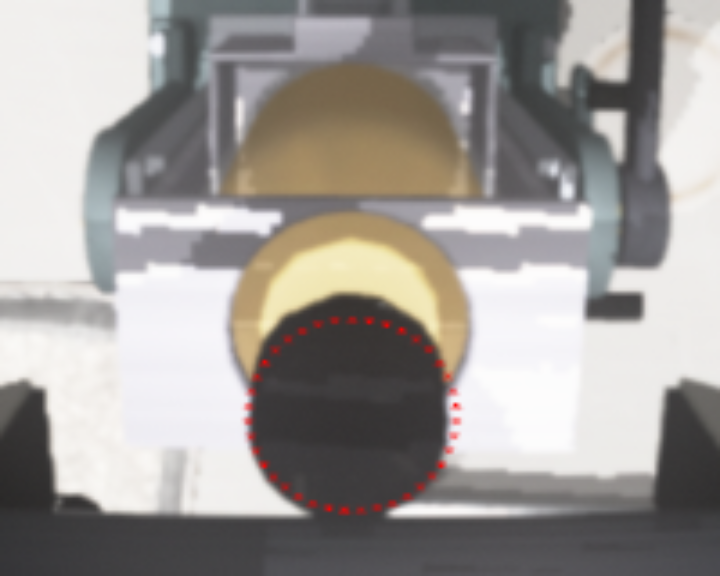

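The predicted cap circle matches the picture to within about 0.5 mm, so I'll descend and grip.

```bash
python3 -m inch '[[[0,0,0.04,0,0,0,-1],[0,0,0.09,0,0,0,-1],[0,0,0.14,0,0,0,-1],[0,0,0.18,0,0,0,-1],[0,0,0.195,0,0,0,-1],[0,0,0.195,0,0,0,0],[0,0,0.195,0,0,0,0.5],[0,0,0.195,0,0,0,1],[0,0,0.195,0,0,0,1],[0,0,0.195,0,0,0,1]]]'
```

```text
time: 6.5
tool_pos: [544.0, -205.2, 265.8]
tcp_rot: [3.141, -0.0, 1.648]
contact_force: [-0.0, -0.1, -0.4]
grip_width: 46.6
```

```bash
python3 -m inch '[[[0,0,0,0,0,0,1],[0,0,0,0,0,0,1],[0,0,0,0,0,0,1],[0,0,0,0,0,0,1],[0,0,0,0,0,0,1],[0,0,0.01,0,0,0,1],[0,0,0.02,0,0,0,1],[0,0,0.03,0,0,0,1],[0,0,0.04,0,0,0,1],[0,0,0.05,0,0,0,1]]]'
```

```text
time: 7.75
tool_pos: [544.6, -205.7, 259.2]
tcp_rot: [3.137, 0.003, 1.648]
contact_force: [-2.9, 0.4, 16.7]
grip_width: 33.0
```

```bash
python3 -m inch '[[[0,0,0.01,0,0,0,1],[0,0,0.02,0,0,0,1],[0,0,0.03,0,0,0,1],[0,0,0.03,0,0,0,1],[0,0,0.03,0,0,0,1],[0,0,0.03,0,0,0,1],[0,0,0.03,0,0,0,1],[0,0,0.03,0,0,0,1],[0,0,0.03,0,0,0,1],[0,0,0.03,0,0,0,1]]]'
python3 - <<'E'
from plant import bot
import cv2
o=bot.get_obs();print(o['tool_pos'],o['tcp_rot'],o['contact_force'],o['moment'])
cv2.imwrite("pics/w3.png",cv2.resize(bot.capture("wrist")[100:260,180:380,::-1],None,fx=3.6,fy=3.6))
cv2.imwrite("pics/s3.png",cv2.resize(bot.capture("scene")[150:300,200:340,::-1],None,fx=4,fy=4))
E
```

```text
time: 9.0
tool_pos: [544.1, -205.6, 251.0]
tcp_rot: [3.14, 0.001, 1.648]
contact_force: [-2.2, 0.5, 8.5]
grip_width: 33.0
[ 544.11412885 -205.6254255   251.0165548 ] [3.14004524e+00 1.47655550e-03 1.64816475e+00] [-2.20664756  0.54813465  8.54392159] [-0.28064064  0.31187496  0.06407307]
```

View pics/w3.png

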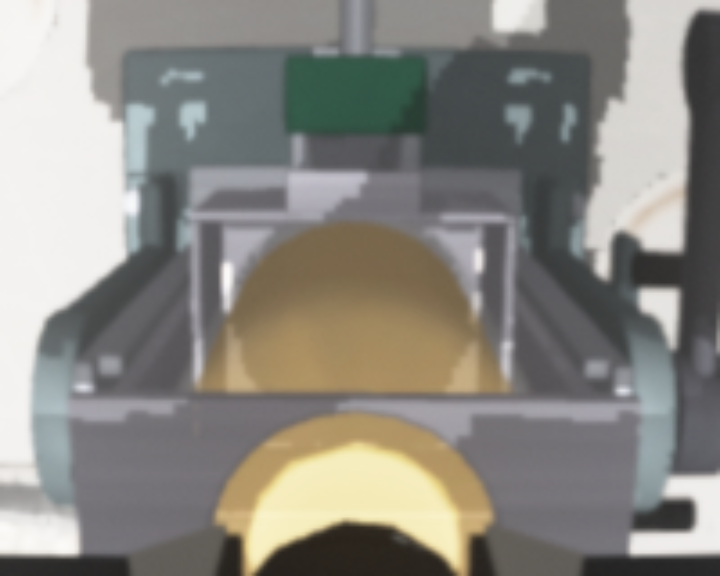

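View pics/s3.png

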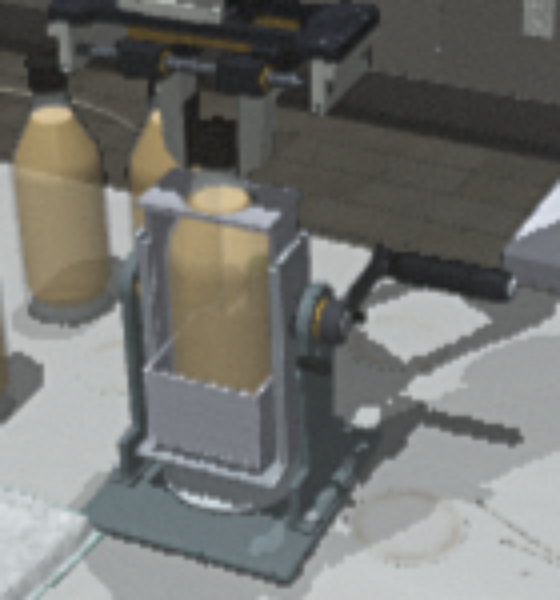

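```bash
python3 -m inch '[[[0,0,0.01,0,0,0,1],[0,0,0.02,0,0,0,1],[0,0,0.03,0,0,0,1],[0,0,0.04,0,0,0,1],[0,0,0.05,0,0,0,1],[0,0,0.05,0,0,0,1],[0,0,0.05,0,0,0,1],[0,0,0.05,0,0,0,1],[0,0,0.05,0,0,0,1],[0,0,0.05,0,0,0,1]]]'
python3 - <<'E'
from plant import bot
import cv2
cv2.imwrite("pics/w4.png",cv2.resize(bot.capture("wrist")[60:260,180:380,::-1],None,fx=3,fy=3))
E
```

```text
time: 10.35
tool_pos: [544.4, -205.3, 243.1]
tcp_rot: [3.138, 0.002, 1.648]
contact_force: [-4.6, 1.5, 19.9]
grip_width: 32.7
```

View pics/w4.png

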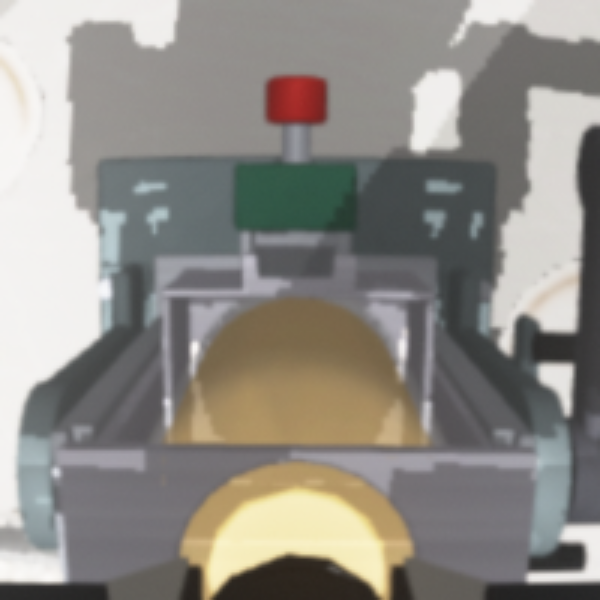

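```bash
python3 -m inch '[[[0,0,-0.01,0,0,0,1],[0,0,-0.02,0,0,0,1],[0,0,-0.03,0,0,0,1],[0,0,-0.04,0,0,0,1],[0,0,-0.05,0,0,0,1],[0,0,-0.06,0,0,0,1],[0,0,-0.06,0,0,0,1],[0,0,-0.06,0,0,0,1],[0,0,-0.06,0,0,0,1],[0,0,-0.06,0,0,0,1]]]'
```

```text
time: 11.65
tool_pos: [542.4, -204.8, 248.5]
tcp_rot: [-3.135, -0.003, 1.648]
contact_force: [-1.6, -1.7, -26.7]
grip_width: 33.1
```

```bash
python3 -m inch '[[[0,0,-0.006,0,0,0,1],[0,0,-0.006,0,0,0,1],[0,0,-0.006,0,0,0,1],[0,0,-0.006,0,0,0,1],[0,0,-0.006,0,0,0,1],[0,0,-0.006,0,0,0,1],[0,0,-0.006,0,0,0,1],[0,0,-0.006,0,0,0,1],[0,0,-0.006,0,0,0,1],[0,0,-0.006,0,0,0,1]]]'
python3 - <<'E'
from plant import bot
import cv2
cv2.imwrite("pics/w5.png",cv2.resize(bot.capture("wrist")[60:260,180:380,::-1],None,fx=3,fy=3))
E
```

```text
time: 12.9
tool_pos: [542.3, -204.8, 248.6]
tcp_rot: [-3.134, -0.004, 1.648]
contact_force: [-1.1, -2.0, -30.8]
grip_width: 33.0
```

View pics/w5.png

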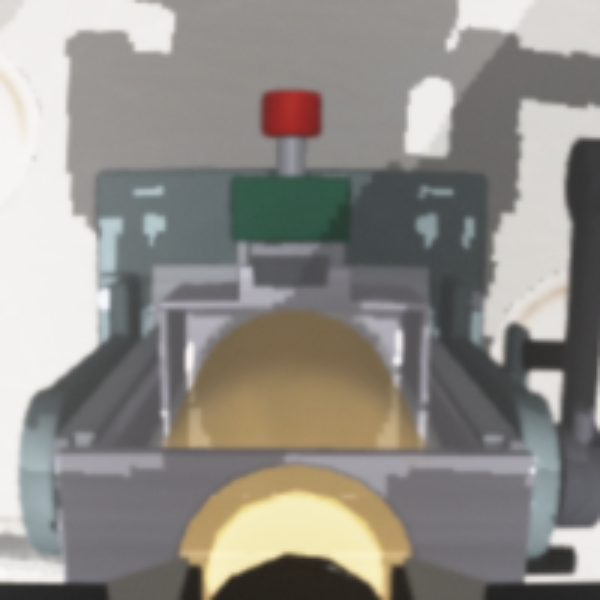

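The catch held 31 N: the carrier rose 5.5 mm and stopped. The picture shows the nose over the lip. I'll lower it, release and retract.

```bash
python3 -m inch '[[[0,0,0.01,0,0,0,1],[0,0,0.02,0,0,0,1],[0,0,0.03,0,0,0,1],[0,0,0.04,0,0,0,1],[0,0,0.045,0,0,0,1],[0,0,0.045,0,0,0,0],[0,0,0.045,0,0,0,-1],[0,0,0.045,0,0,0,-1],[0,0,0.045,0,0,0,-1],[0,0,0.045,0,0,0,-1]]]'
python3 -m inch '[[[0,0,0,0,0,0,-1],[0,0,0,0,0,0,-1],[0,0,-0.04,0,0,0,-1],[0,0,-0.1,0,0,0,-1],[0,0,-0.17,0,0,0,-1],[0,0,-0.24,0,0,0,-1],[0,0,-0.31,0,0,0,-1],[0,0,-0.37,0,0,0,-1],[0,0,-0.4,0,0,0,-1],[0,0,-0.4,0,0,0,-1]]]'
```

```text
time: 14.2
tool_pos: [544.0, -205.3, 244.0]
tcp_rot: [3.141, 0.0, 1.648]
contact_force: [0.3, 0.6, 0.5]
grip_width: 78.6
time: 15.45
tool_pos: [544.0, -205.2, 324.2]
tcp_rot: [3.141, 0.0, 1.648]
contact_force: [0.6, -0.7, 0.1]
grip_width: 91.5
```

```bash
python3 -m inch '[[[0.04,-0.02,0,0,0,0.05,-1],[0.12,-0.07,0,0,0,0.15,-1],[0.22,-0.13,0,0,0,0.3,-1],[0.32,-0.19,0,0,0,0.45,-1],[0.42,-0.25,0,0,0,0.6,-1],[0.51,-0.3,0,0,0,0.75,-1],[0.58,-0.35,0,0,0,0.88,-1],[0.64,-0.38,0,0,0,0.96,-1],[0.667,-0.397,0,0,0,1,-1],[0.667,-0.397,0,0,0,1,-1]]]'
python3 -m inch '[[[0,0,0,0,0,0.08,-1],[0,0,0,0,0,0.2,-1],[0,0,0.04,0,0,0.35,-1],[0,0,0.1,0,0,0.5,-1],[0,0,0.15,0,0,0.65,-1],[0,0,0.2,0,0,0.8,-1],[0,0,0.25,0,0,0.92,-1],[0,0,0.28,0,0,1,-1],[0,0,0.3,0,0,1,-1],[0,0,0.3,0,0,1,-1]]]'
python3 - <<'E'
from plant import bot
from h import *
import cv2
o=bot.get_obs();print(o['tool_pos'],o['tcp_rot'])
im=bot.capture("wrist")[:,:,::-1].copy();p=bot.camera_params("wrist")
for y in(86,128,170):
  u=wproj(p,o['tool_pos'],o['tcp_rot'],w([544,-205.2,.075],(-80,y,155)));cv2.circle(im,tuple(int(k) for k in u),2,(0,0,255),-1)
cv2.imwrite("pics/w6.png",im)
E
```

```text
time: 16.7
tool_pos: [454.1, -78.0, 323.6]
tcp_rot: [-3.141, 0.0, 0.864]
contact_force: [-0.8, -0.8, -0.1]
grip_width: 91.8
time: 17.95
tool_pos: [454.4, -78.5, 263.6]
tcp_rot: [-3.141, 0.001, 0.079]
contact_force: [-0.0, -0.0, 0.2]
grip_width: 91.7
[454.42023243 -78.49491257 263.56560559] [-3.14124649e+00  6.67173512e-04  7.88148859e-02]
```

View pics/w6.png

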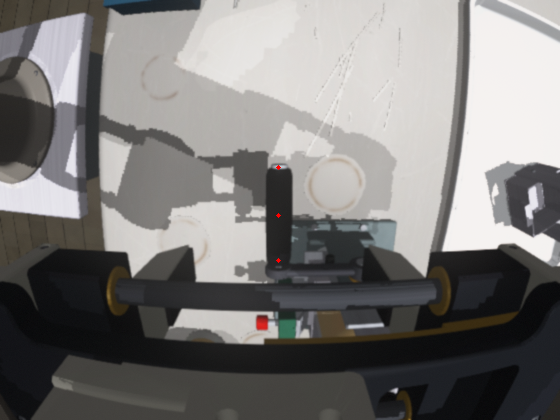

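```bash
python3 -m inch '[[[0,0,0.05,0,0,0,-1],[0,0,0.13,0,0,0,-1],[0,0,0.22,0,0,0,-1],[0,0,0.32,0,0,0,-1],[0,0,0.42,0,0,0,-1],[0,0,0.51,0,0,0,-1],[0,0,0.58,0,0,0,-1],[0,0,0.625,0,0,0,-1],[0,0,0.638,0,0,0,0],[0,0,0.638,0,0,0,0.5]]]'
python3 -m inch '[[[0,0,0,0,0,0,1],[0,0,0,0,0,0,1],[0,0,0,0,0,0,1],[0,0,0,0,0,0,1],[0,0,0,0,0,0,1],[0,0,0,0,0,0,1],[0,0,0,0,0,0,1],[0,0,0,0,0,0,1],[0,0,0,0,0,0,1],[0,0,0,0,0,0,1]]]'
```

```text
time: 19.25
tool_pos: [454.7, -78.4, 136.5]
tcp_rot: [3.141, -0.0, 0.077]
contact_force: [-0.7, 0.1, -0.9]
grip_width: 76.4
time: 20.5
tool_pos: [454.5, -78.4, 136.3]
tcp_rot: [-3.142, -0.0, 0.077]
contact_force: [-0.3, -0.1, 0.1]
grip_width: 21.9
```

Run:
```python
import numpy as np
L=[[1,3,6,10,14.5,19,23.5,28.5,33.5,38.5],[38.5+5*i for i in range(1,11)],[88.5+5*i for i in range(1,11)],[143.5,148.5,153.5,158.5,163.5,168,172,175.5,178,180]]
s=0
for l in L:
    a=np.radians(l);b=np.radians(s);print([[round(float(.4*(np.cos(b)-np.cos(x))),3),round(float(-.4*(np.sin(x)-np.sin(b))),3)] for x in a]);s=l[-1]
```

```text
[[0.0, -0.007], [0.001, -0.021], [0.002, -0.042], [0.006, -0.069], [0.013, -0.1], [0.022, -0.13], [0.033, -0.159], [0.048, -0.191], [0.066, -0.221], [0.087, -0.249]]
[[0.023, -0.026], [0.048, -0.051], [0.075, -0.073], [0.104, -0.092], [0.135, -0.109], [0.166, -0.123], [0.199, -0.135], [0.233, -0.143], [0.268, -0.148], [0.303, -0.151]]
[[0.035, 0.001], [0.07, 0.004], [0.104, 0.011], [0.137, 0.021], [0.17, 0.033], [0.201, 0.048], [0.231, 0.066], [0.259, 0.087], [0.286, 0.11], [0.31, 0.135]]
[[0.022, 0.027], [0.041, 0.056], [0.058, 0.087], [0.073, 0.118], [0.084, 0.151], [0.092, 0.182], [0.097, 0.209], [0.099, 0.234], [0.1, 0.251], [0.1, 0.265]]
```

```bash
python3 -m inch '[[[0,0,-0.007,0,0,0,1],[0.001,0,-0.021,0,0,0,1],[0.002,0,-0.042,0,0,0,1],[0.006,0,-0.069,0,0,0,1],[0.013,0,-0.1,0,0,0,1],[0.022,0,-0.13,0,0,0,1],[0.033,0,-0.159,0,0,0,1],[0.048,0,-0.191,0,0,0,1],[0.066,0,-0.221,0,0,0,1],[0.087,0,-0.249,0,0,0,1]]]'
```

```text
time: 21.75
tool_pos: [472.0, -77.1, 185.6]
tcp_rot: [-3.142, 0.001, 0.077]
contact_force: [7.6, -3.0, -16.9]
grip_width: 21.8
```

```bash
python3 -m inch '[[[0.023,0,-0.026,0,0,0,1],[0.048,0,-0.051,0,0,0,1],[0.075,0,-0.073,0,0,0,1],[0.104,0,-0.092,0,0,0,1],[0.135,0,-0.109,0,0,0,1],[0.166,0,-0.123,0,0,0,1],[0.199,0,-0.135,0,0,0,1],[0.233,0,-0.143,0,0,0,1],[0.268,0,-0.148,0,0,0,1],[0.303,0,-0.151,0,0,0,1]]]'
```

```text
time: 23.0
tool_pos: [528.9, -73.1, 215.2]
tcp_rot: [3.141, 0.009, 0.077]
contact_force: [-8.1, -6.3, -9.9]
grip_width: 21.7
```

```bash
python3 -m inch '[[[0.035,0,0.001,0,0,0,1],[0.07,0,0.004,0,0,0,1],[0.104,0,0.011,0,0,0,1],[0.137,0,0.021,0,0,0,1],[0.17,0,0.033,0,0,0,1],[0.201,0,0.048,0,0,0,1],[0.231,0,0.066,0,0,0,1],[0.259,0,0.087,0,0,0,1],[0.286,0,0.11,0,0,0,1],[0.31,0,0.135,0,0,0,1]]]'
```

```text
time: 24.25
tool_pos: [592.3, -68.8, 190.3]
tcp_rot: [3.14, 0.004, 0.077]
contact_force: [-6.6, -6.1, 0.6]
grip_width: 22.1
```

```bash
python3 -m inch '[[[0.022,0,0.027,0,0,0,1],[0.041,0,0.056,0,0,0,1],[0.058,0,0.087,0,0,0,1],[0.073,0,0.118,0,0,0,1],[0.084,0,0.151,0,0,0,1],[0.092,0,0.182,0,0,0,1],[0.097,0,0.209,0,0,0,1],[0.099,0,0.234,0,0,0,1],[0.1,0,0.251,0,0,0,1],[0.1,0,0.265,0,0,0,1]]]'
python3 - <<'E'
from plant import bot
import cv2
o=bot.get_obs();print(o['tool_pos'],o['contact_force'])
cv2.imwrite("pics/s7.png",cv2.resize(bot.capture("scene")[150:300,200:340,::-1],None,fx=4,fy=4))
cv2.imwrite("pics/t7.png",cv2.resize(bot.capture("top")[110:235,215:350,::-1],None,fx=4,fy=4))
E
```

```text
time: 25.5
tool_pos: [614.1, -67.3, 138.0]
tcp_rot: [3.139, -0.001, 0.077]
contact_force: [-1.1, -4.9, 0.9]
grip_width: 21.7
[614.12932614 -67.25211234 138.01815225] [-1.09991573 -4.88065924  0.88369386]
```

View pics/s7.png

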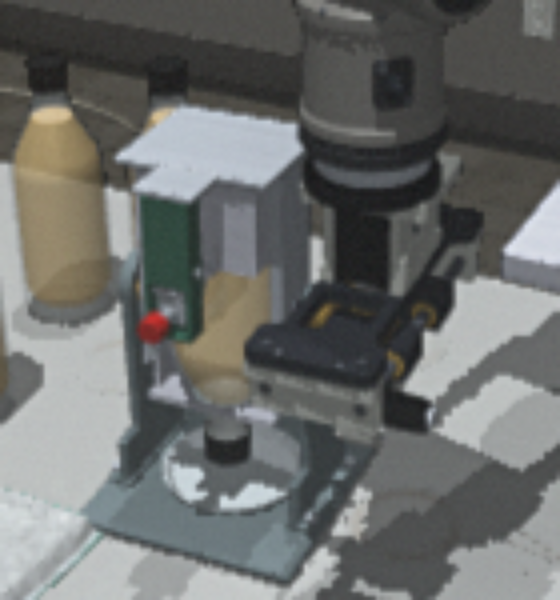

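The bottle is upside down over the dish. I'll press a little further to make sure the crank is on its stop.

```bash
python3 -m inch '[[[0,0,0.004,0,0,0,1],[0,0,0.008,0,0,0,1],[0,0,0.012,0,0,0,1],[0,0,0.016,0,0,0,1],[0,0,0.02,0,0,0,1],[0,0,0.02,0,0,0,1],[0,0,0.02,0,0,0,1],[0,0,0.02,0,0,0,1],[0,0,0.02,0,0,0,1],[0,0,0.02,0,0,0,1]]]'
```

```text
time: 26.85
tool_pos: [614.2, -67.3, 135.2]
tcp_rot: [3.139, -0.002, 0.077]
contact_force: [-3.0, -4.4, 6.8]
grip_width: 21.7
```

```bash
python3 -m inch '[[[0,0,0.004,0,0,0,1],[0,0,0.008,0,0,0,1],[0,0,0.012,0,0,0,1],[0,0,0.015,0,0,0,1],[0,0,0.015,0,0,0,1],[0,0,0.015,0,0,0,1],[0,0,0.015,0,0,0,1],[0,0,0.015,0,0,0,1],[0,0,0.015,0,0,0,1],[0,0,0.015,0,0,0,1]]]'
```

```text
time: 28.1
tool_pos: [614.4, -67.3, 134.9]
tcp_rot: [3.138, -0.004, 0.077]
contact_force: [-9.8, -3.2, 22.2]
grip_width: 22.2
```

```bash
python3 -m inch '[[[0,0,-0.008,0,0,0,1],[0,0,-0.015,0,0,0,1],[0,0,-0.018,0,0,0,1],[0,0,-0.018,0,0,0,0],[0,0,-0.018,0,0,0,-1],[0,0,-0.018,0,0,0,-1],[0,0,-0.018,0,0,0,-1],[0,0,-0.018,0,0,0,-1],[0,0,-0.018,0,0,0,-1],[0,0,-0.018,0,0,0,-1]]]'
python3 -m inch '[[[0,0,0,0,0,0,-1],[0,0,-0.03,0,0,0,-1],[0,0,-0.1,0,0,0,-1],[0,0,-0.2,0,0,0,-1],[0,0,-0.32,0,0,0,-1],[0,0,-0.45,0,0,0,-1],[0,0,-0.57,0,0,0,-1],[0,0,-0.66,0,0,0,-1],[0,0,-0.7,0,0,0,-1],[0,0,-0.7,0,0,0,-1]]]'
python3 -m inch '[[[-0.02,-0.03,0,0,0,0,-1],[-0.07,-0.1,-0.05,0,0,0,-1],[-0.13,-0.2,-0.1,0,0,0,-1],[-0.2,-0.32,-0.15,0,0,0,-1],[-0.3,-0.45,-0.2,0,0,0,-1],[-0.4,-0.6,-0.2,0,0,0,-1],[-0.5,-0.73,-0.2,0,0,0,-1],[-0.57,-0.83,-0.2,0,0,0,-1],[-0.6,-0.88,-0.2,0,0,0,-1],[-0.6,-0.9,-0.2,0,0,0,-1]]]'
python3 - <<'E'
from plant import bot
import cv2
cv2.imwrite("pics/s8.png",cv2.resize(bot.capture("scene")[150:300,100:340,::-1],None,fx=3.2,fy=3.2))
cv2.imwrite("pics/t8.png",cv2.resize(bot.capture("top")[110:270,215:415,::-1],None,fx=3.5,fy=3.5))
E
```

```text
time: 29.35
tool_pos: [614.0, -66.0, 132.9]
tcp_rot: [-3.142, -0.0, 0.077]
contact_force: [0.0, 0.1, 0.9]
grip_width: 87.4
time: 30.6
tool_pos: [614.1, -66.0, 273.6]
tcp_rot: [3.141, -0.001, 0.077]
contact_force: [-0.2, 0.6, -0.4]
grip_width: 91.7
time: 31.85
tool_pos: [480.0, 105.0, 313.6]
tcp_rot: [3.142, -0.001, 0.079]
contact_force: [-0.2, -0.7, 0.0]
grip_width: 91.7
```

View pics/s8.png

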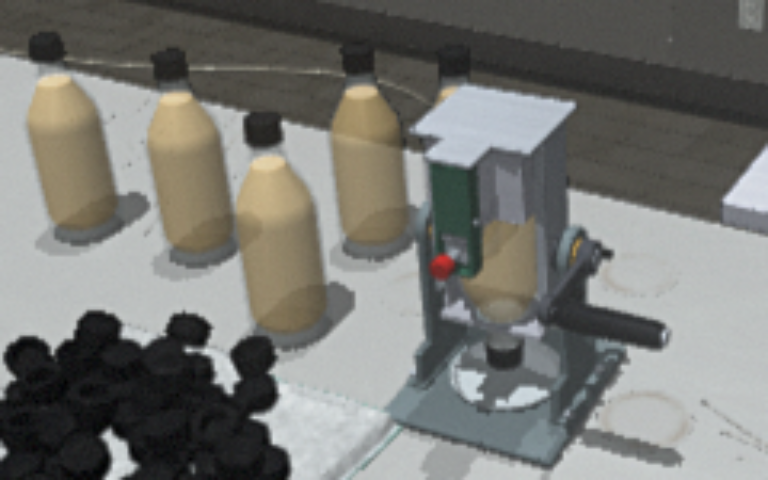

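View pics/t8.png

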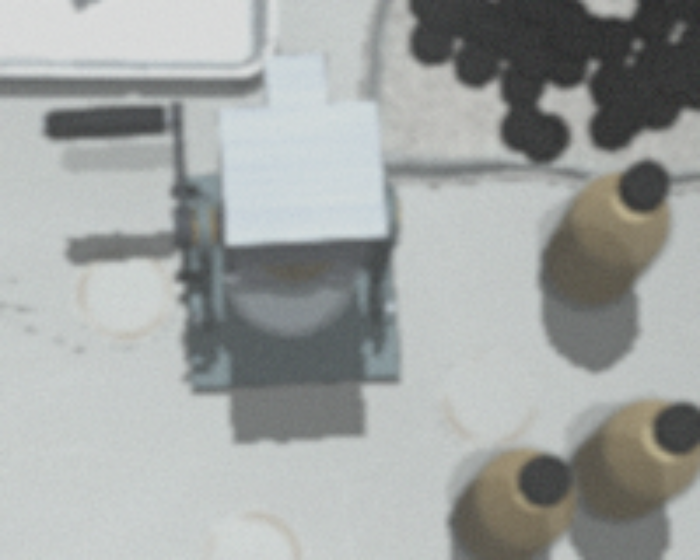

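Run:
```python
from plant import bot
from h import *
import cv2
for n in("scene","top"):
    p=bot.camera_params(n);print(n,[proj(p,w([543,-206,.075],(80,y,155))).round(1).tolist() for y in(86,170)])
print("seen top",[(215+165/3.5,110+120/3.5),(215+46/3.5,110+126/3.5)],"scene",[(100+553/3.2,150+315/3.2),(100+665/3.2,150+336/3.2)])
print(bot.close_job())
```

```text
scene [[273.6, 247.1], [306.8, 254.8]]
top [[261.3, 143.3], [227.2, 145.4]]
seen top [(262.14285714285717, 144.28571428571428), (228.14285714285714, 146.0)] scene [(272.8125, 248.4375), (307.8125, 255.0)]
the job is handed in; nothing more can be done
None
```

The bottle is upside down over the drip dish with the crank on its end stop. I handed the job in at about 32 s, with the arm clear of everything.

- **Catch:** I gripped the cap and pressed the carrier down about 22.7 mm. The wrist picture then showed the catch's nose over the lip.
- **Pull test:** I pulled up on the cap with about 27 to 31 N for over a second. The carrier rose about 5.5 mm and stopped there, so the catch held, and the fingers did not slip. I then set it back down and let go.
- **Crank:** I led the crank over the top in one steady sweep of about 5 s. A light extra push moved it only 0.3 mm while the force rose from 7 to 22 N, so it was on its stop.
- **Final check:** The crank grip's ends appear within about 1.5 pixels of where a full turn should put them. The waiting bottles in view are standing and look untouched, though I didn't measure their positions again.

No checks failed. The 5.5 mm rise was read at the gripper; I did not measure the carrier's underside directly.

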